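Fit the pressure gauge to the quick coupler

ROBOT

A 6-joint arm with a two-finger parallel gripper is mounted at the origin on the work surface. World frame = base frame: x ahead of the robot, y to its left, z up, the work surface at z = 0. Lengths are in m, angles in degrees, forces in N, time in s.
With the tool pointing down it reaches from about 0.375 to 0.9 m from the base axis. Payload 3.1 kg.
Tool frame: the origin (TCP) lies at the very end of the fingers, on their centre line; the grasp point (between the pads) lies 19 mm behind it; z points along the fingers, y is the line along which they close (so a half turn about z gives the same grasp; the last joint's range is limited). The gripper opens to 87 mm and grips with 3 to 60 N. Pads are 19 mm wide; open, the fingers measure 117 mm over their backs; the gripper's body (75 mm by 190 mm) begins 51 mm behind the grasp point.
Start: joints at [-79.555, 30.224, 82.088, -0, 67.689, -10.227], TCP at [0.221, -0.585, 0.223] pointing down, gripper open.
Joint ranges: [-176.69, 176.69], [-43.24, 126.21], [12.49, 139.97], [-82, 262], [0, 151.66], [-163.58, 163.58]. Speed limits (degrees/s): [159.86, 159.86, 180, 180, 180, 180].

INTERFACE

Orientations are given as a 3x3 rotation matrix whose columns are the frame's x, y, z axes.
In Python, from rig import * gives the robot as it stands.
- The arm moves only by the tool jog_arm, never from a script. Its arguments are lists of equal length, an entry for each row: "delta_pos": the shift along the world's x, y, z in cm, a list of three; "turn": the turn about the world's z in degrees; "grip": the closure, from 0 (fully open) to 1 (shut). In form: {"delta_pos": [[x, y, z], ...], "turn": [turn, ...], "grip": [grip, ...]}. A call has 1 to 12 rows; each row is the pose to reach, as a shift and turn from the pose commanded when the call began; what a row does not reach only later rows make up. A row lasts 1/8 s, in which the tool goes at most 62.5 mm and 10.7 degrees, less where a joint would pass 70% of its speed; a pose out of reach is approached as far as the arm can. A call with a gripper value outside its range is refused whole. The fingers move at their own pace and stop on an object; the grip force is fixed at half the most. Time passes only in rows, so rows that repeat a pose let the fingers close. It gives the time, the measured TCP pose, the force, the opening and the grip force at its end, in the units of the state.
- read_state(): the state, without advancing time (a new reading comes with each control period).
- capture(name): name is "side" or "top"; returns a dict with "color" (400x640x3 uint8, blue, green, red), "fovy" (degrees; the focal length in pixels is half the picture's height over the tangent of half this angle, whatever the lens; pixels are square), "cx", "cy" (the principal point, pixels), "camera_from_world" (4x4, takes a point from world to camera coordinates). Camera axes: x right, y up, looking along -z (the intrinsics and any distortion apply to the point x, -y, -z); pixel columns grow to the right and rows downward; lengths in m; the calibration is good to about 2 mm. A picture is of the moment at which its call begins. There is no depth.
- hand_in(): hands the job in; it is judged then, once.
The state is a dict: "time_s": time; "joint_positions": joint angles; "qvel": joint speeds; "tau": joint torques, N m; "position": TCP position; "tcp_rot": TCP orientation; "force": force on the tool from outside, world axes, zero at the start; "moment": the same for the moment, N m; "opening": opening from 0.0 (shut) to 1.0 (fully open); "grasp_force": force on a finger pad.
Only numpy, scipy, OpenCV 4.12 (cv2) and the standard library are available. Lean on these libraries where they do the work, as an engineer would, in place of code of your own. Each camera call takes 0.05 s, during which the arm holds its last target. There are 200 camera calls.

TASK

Fit the pressure gauge, the fitting with the round white dial in the grey rack, to the bench air outlet's quick coupler. First draw the brass sleeve down until it catches and stays back by itself and let go of it; then take the gauge and press it straight and gently (never more than about 25 N) into the coupler until the sleeve snaps up again, and let go, leaving the gauge locked in upright. Leave the other two fittings in the rack and everything else on the bench where they are.

Things in the scene. Friction and masses are not known exactly. Their poses are not given: they have to be found in the camera images.
- outlet: Air outlet fixed to the bench: blue block 100 x 100 x 57 mm high on a dark steel foot 130 x 130 x 8 mm; origin under its centre. A pipe of 21 mm rises from the block's top and carries an upright quick coupler: a steel socket, open upward, inside a brass sleeve.
- coupler (a point): On the coupler socket's upright axis (z up), 118 mm above the bench: mean height of the socket's mouth. The coupler is screwed on by hand: its real mouth and all its parts sit up to 9 mm lower or higher than this point says (not measured, constant in a run), so depth must be felt. Bore 18 mm, socket 25 mm outside. Four balls 8 mm down the bore stop any plug unless the sleeve is back.
- sleeve_mid (a point): Mean middle of the brass sleeve when forward (up), 17 mm below point coupler; the real one is up to 9 mm off in height, as the mouth. Sleeve: 38 mm diameter, knurled, 32 mm tall, top 1 mm below the mouth; a flange 44 mm wide, 5 mm thick at its lower end. Pull it down by gripping the knurl (40 N of grip is plenty) or push the flange or top rim down.
- sleeve (a joint): How far the sleeve is drawn down, m: 0 forward (up), 0.012 caught back, 0.015 end stop. Spring: 5 N to start, about 8 N to reach the catch. Drawn 13 mm or more and let go, it rises to 0.012 and stays by itself. A plug pressing the valve down trips the catch: the sleeve then springs up to 0 by itself and locks the balls into the plug's groove.
- valve (a joint): How far a plug has pushed down the brass valve disc in the bore, m: 0 free, 0.006 trips the sleeve's catch, 0.008 hard stop. Spring: 3 N to start, about 9 N at the trip. A plug's tip meets the disc 17 mm below the real mouth, trips the catch at 23 mm, meets the hard stop at 25 mm. Locked and let go, the plug rises a little: valve about 0.003 to 0.0045.
- gauge_case (a point): Centre of the gauge's round case (46 mm diameter, 28 mm high, dark, white dial on top), on its axis; z points from plug tip to dial. Below: brass neck 16 mm; steel collar 26 mm diameter, 26 to 36 mm below the point; plug 16 mm, 30 mm long, tapered nose (9 mm at the tip), tip 66 mm below the point. 0.15 to 0.3 kg. Stands in a rack hole on its collar; lift 30 mm to free it; grip round the case.
- rack: Grey block 70 x 250 x 40 mm high, fixed to the bench, origin under its centre; three through holes of 18 mm along its long side (y of its frame) at -85, 0 and +85 mm. Which fitting stands in which hole varies.
- blank_head (a point): Bystander in the rack: blanking plug with a red round head 34 mm diameter, 24 mm high; the point is the head's centre.
- jet_body (a point): Bystander in the rack: air jet with a blue tapering nozzle, 24 mm at its widest; the point is 25 mm above the rack-facing underside of its collar.
- casting: Bystander: flat cast aluminium flange ring, 160 mm across, 34 mm high, lying on the bench; origin under its centre.
- tape: Bystander: roll of dark tape, 64 mm diameter, 25 mm high; origin under its centre.
- driver: Bystander: screwdriver with a red handle lying on the bench.
- brush: Bystander: brush with a wooden handle lying on the bench.
- can: Bystander: yellow can 66 mm diameter, 120 mm high; origin under its centre.
Things that resemble listed ones, but are neither listed nor needed, are in the scene too. What is shaped like the part that bears gauge_case but purple is not meant.

How it is judged:
By the outcome, as a careful person would: the job done as asked, in the order asked, and still so for the second after the job is handed in, with the robot touching nothing.
It also fails if it takes over 61 s, if anything falls off the work surface, if the arm or the gripper's body presses on something with over 40 N, if the wrist force passes 120 N, or if a joint passes its speed limit or range.

## Working session

There is one attempt and no reset: what is moved stays moved. The work goes in short steps, Python scripts to look and compute and a tool call to move; the robot and the scene stay as the last step left them, time stands still between calls to the robot, and variables do not carry over. Pictures are saved under pics/ and viewed, at most 10 in all, crops included, and the job is handed in when it is done.

Besides the shell and the picture viewer there is one more tool, called after "Call:" by a JSON object that holds its "api" and its "payload". jog_arm: Moves the arm, as the interface text tells. Its arguments: {"type":"object","properties":{"delta_pos":{"type":"array"},"turn":{"type":"array"},"grip":{"type":"array"}},"required":["delta_pos","turn","grip"]}

```bash
mkdir -p pics; ls; python3 - <<'E'
from rig import *
import cv2
for n in("top","side"):
    c=capture(n); cv2.imwrite(f"pics/{n}0.png",c["color"]); print(n,[ (k,v) for k,v in c.items() if k!="color"])
s=read_state(); print(s)
E
```

```text
pics
top [('fovy', 56.28396085697594), ('cx', 318.3600733023806), ('cy', 197.22864627643725), ('camera_from_world', array([[ 0.02540601, -0.99954152,  0.01647099, -0.00423973],
       [ 0.98309191,  0.02796992,  0.18096403, -0.60125798],
       [-0.18134175,  0.01159492,  0.98335178, -0.9836963 ],
       [ 0.        ,  0.        ,  0.        ,  1.        ]]))]
side [('fovy', 42.64132062256714), ('cx', 325.65039073412134), ('cy', 197.1072742091101), ('camera_from_world', array([[-0.73480295, -0.67820419, -0.01018373,  0.43454133],
       [ 0.42444924, -0.47147854,  0.77301412, -0.28413692],
       [-0.52906283,  0.56369058,  0.63430707, -1.45848968],
       [ 0.        ,  0.        ,  0.        ,  1.        ]]))]
{'time_s': 0.1, 'joint_positions': array([-7.95547903e+01,  3.02756860e+01,  8.21486296e+01, -1.88012700e-03,
        6.76898944e+01, -1.02270442e+01]), 'qvel': array([-0.01248269, -0.12359045, -0.21855258, -0.0088566 ,  0.00525175,
       -0.07008212]), 'tau': array([-4.22029780e-04, -4.40985918e+01, -1.77150321e+01,  6.35459321e-02,
        5.33638720e-02, -3.64317907e-05]), 'position': array([ 0.2205382 , -0.58409092,  0.22164985]), 'tcp_rot': array([[ 9.35610750e-01,  3.53033102e-01, -3.91237893e-04],
       [ 3.53033170e-01, -9.35608764e-01,  1.95480411e-03],
       [ 3.24064956e-04, -1.96705569e-03, -9.99998013e-01]]), 'force': array([1.04970041, 0.34353415, 0.27165938]), 'moment': array([ 0.05772545, -0.0041177 ,  0.01388788]), 'grasp_force': 0.0, 'opening': 0.9973761888809016}
```

View pics/top0.png

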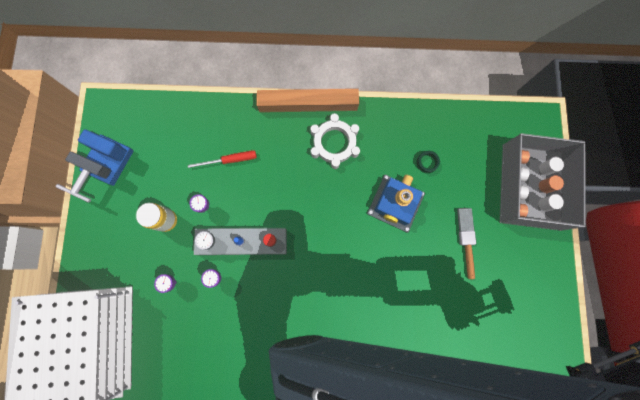

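View pics/side0.png

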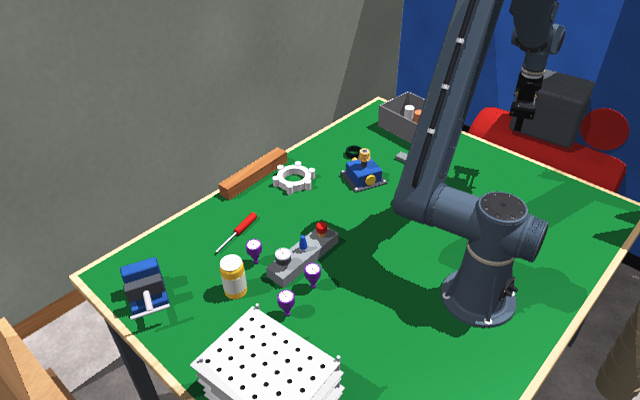

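The top view shows the gauge (white dial, dark case) at about (204,240) in the rack, the coupler at about (404,198), and purple decoys off the rack. In the side view the gauge is near (283,256) and the coupler near (365,155). Next I'll zoom in.

```bash
cat > h.py <<'E'
import numpy as np, cv2
from rig import *
def ray(c,u,v):
    f=200/np.tan(np.radians(c["fovy"]/2)); M=c["camera_from_world"]; R=M[:3,:3]
    d=R.T@np.array([(u-c["cx"])/f,-(v-c["cy"])/f,-1]); return -R.T@M[:3,3],d
def plane(c,u,v,z):
    o,d=ray(c,u,v); return o+d*(z-o[2])/d[2]
def tri(c1,p1,c2,p2):
    o1,d1=ray(c1,*p1);o2,d2=ray(c2,*p2)
    t=np.linalg.lstsq(np.c_[d1,-d2],o2-o1,rcond=None)[0]; a,b=o1+d1*t[0],o2+d2*t[1]; return (a+b)/2,np.linalg.norm(a-b)
def proj(c,p):
    f=200/np.tan(np.radians(c["fovy"]/2)); q=c["camera_from_world"]@np.r_[p,1]
    return c["cx"]-f*q[0]/q[2], c["cy"]+f*q[1]/q[2]
def crop(c,u,v,h=25,k=6):
    return cv2.resize(c["color"][v-h:v+h,u-h:u+h],None,fx=k,fy=k,interpolation=cv2.INTER_CUBIC)
E
python3 - <<'E'
from h import *
t=capture("top");s=capture("side")
cv2.imwrite("pics/z1.png",np.vstack([np.hstack([crop(t,404,198),crop(t,204,240)]),np.hstack([crop(s,365,160),crop(s,283,256)])]))
print("gauge",plane(t,204,240,.09),plane(s,283,253,.09)); print("coupler",plane(t,404,198,.118),plane(s,364,154,.118))
E
```

```text
gauge [0.47254284 0.30830175 0.09      ] [0.47092391 0.3102477  0.09      ]
coupler [ 0.59383668 -0.21126143  0.118     ] [ 0.59045286 -0.20039694  0.118     ]
```

View pics/z1.png

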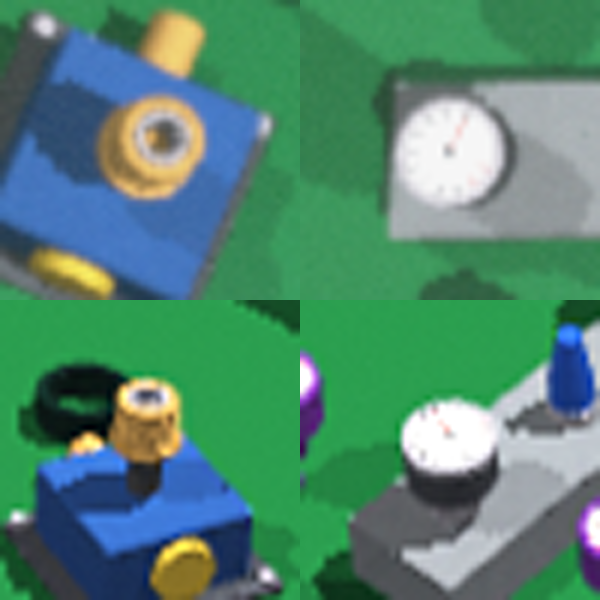

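The zooms put the mouth at top (405.4,195.6) and side (364.4,150.8), and the dial centre at top (203.6,239.9) and side (282.6,253.1). The outlet's front faces look rotated about 25°.

```bash
python3 - <<'E'
from h import *
t=capture("top");s=capture("side")
print(tri(t,(405.4,195.6),s,(364.4,150.8)),tri(t,(203.6,239.9),s,(282.6,253.1)))
print(plane(t,405.4,195.6,.118),plane(s,364.4,150.8,.118),plane(t,203.6,239.9,.09),plane(s,282.6,253.1,.09))
# rack axis
a=plane(t,180+ (390.-300)/6,215+80/6,.04);b=plane(t,195,215+238/6,.04);print(a,b)
E
```

```text
(array([ 0.60003377, -0.21441242,  0.12015323]), np.float64(0.0003070859293496164)) (array([0.47295161, 0.30999024, 0.08798526]), np.float64(0.00013647050143924738))
[ 0.60033385 -0.21504369  0.118     ] [ 0.60210517 -0.2168236   0.118     ] [0.47277507 0.30936279 0.09      ] [0.47148818 0.31129841 0.09      ]
[0.50693121 0.35001433 0.04      ] [0.43517898 0.34391907 0.04      ]
```

Call:
{"api": "jog_arm", "payload": {"delta_pos": [[4,4,0],[9,9,0],[14,14,0],[18,18,0],[22,22,0],[26,26,0],[30,30,0],[34,34,0],[37,36.5,0],[38,37,0],[38,37,0],[38,37,0]], "turn": [8,16,24,32,40,48,56,64,72,74,74,74], "grip": [0,0,0,0,0,0,0,0,0.2,0.2,0.2,0.2]}}

```text
time_s: 1.8
position: [0.5996, -0.2158, 0.2224]
tcp_rot: [[-0.079, 0.997, -0.001], [0.997, 0.079, -0.0], [0.0, -0.001, -1.0]]
force: [-0.0, 0.4, -0.5]
opening: 0.8
grasp_force: 0.0
```

Call:
{"api": "jog_arm", "payload": {"delta_pos": [[0,0.1,-4],[0,0.1,-8],[0,0.1,-10.5],[0,0.1,-12],[0,0.1,-12.4],[0,0.1,-12.4]], "turn": [0,0,0,0,0,0], "grip": [0.2,0.2,0.2,0.2,0.2,0.2]}}

```text
time_s: 2.55
position: [0.601, -0.2144, 0.0992]
tcp_rot: [[-0.081, 0.997, 0.001], [0.997, 0.081, -0.001], [-0.001, 0.001, -1.0]]
force: [-0.9, -0.1, -0.2]
opening: 0.798
grasp_force: 0.0
```

```bash
python3 - <<'E'
from h import *
t=capture("top");s=capture("side")
cv2.imwrite("pics/z2.png",np.hstack([crop(t,404,190,35,8),crop(s,365,150,35,8)])[:,:])
im=cv2.imread("pics/z2.png");cv2.imwrite("pics/z2.png",cv2.resize(im,(800,400)))
E
```

```text
(no output)
```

View pics/z2.png

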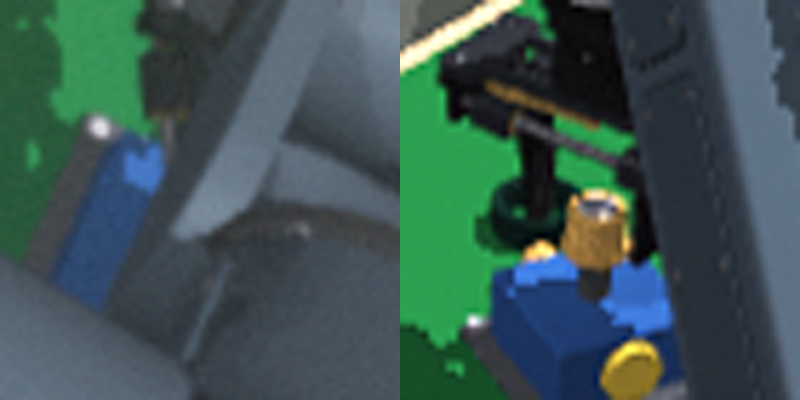

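The side view shows the sleeve standing between the two open fingers. I'll close on it.

Call:
{"api": "jog_arm", "payload": {"delta_pos": [[0,0,0],[0,0,0],[0,0,0],[0,0,0],[0,0,0],[0,0,0]], "turn": [0,0,0,0,0,0], "grip": [0.4,0.6,1,1,1,1]}}

```text
time_s: 3.4
position: [0.5983, -0.2138, 0.0986]
tcp_rot: [[-0.083, 0.997, -0.005], [0.997, 0.083, 0.0], [0.001, -0.005, -1.0]]
force: [-4.8, -1.7, 4.4]
opening: 0.434
grasp_force: 30.0
```

Call:
{"api": "jog_arm", "payload": {"delta_pos": [[-0.2,0,-0.4],[-0.2,0,-0.8],[-0.2,0,-1.2],[-0.2,0,-1.4],[-0.2,0,-1.5],[-0.2,0,-1.5]], "turn": [0,0,0,0,0,0], "grip": [1,1,1,1,1,1]}}

```text
time_s: 4.15
position: [0.5982, -0.2139, 0.0845]
tcp_rot: [[-0.083, 0.997, -0.001], [0.997, 0.083, -0.0], [-0.0, -0.001, -1.0]]
force: [-2.9, 0.2, 8.3]
opening: 0.434
grasp_force: 30.0
```

Call:
{"api": "jog_arm", "payload": {"delta_pos": [[-0.1,0,-0.1],[-0.1,0,-0.15],[-0.1,0,-0.15]], "turn": [0,0,0], "grip": [1,1,1]}}

```text
time_s: 4.53
position: [0.5981, -0.2139, 0.0836]
tcp_rot: [[-0.083, 0.997, 0.001], [0.997, 0.083, -0.001], [-0.001, 0.001, -1.0]]
force: [-1.3, 0.7, 8.7]
opening: 0.431
grasp_force: 30.0
```

Call:
{"api": "jog_arm", "payload": {"delta_pos": [[0,0,0],[0,0,0],[0,0,0],[0,0,0],[0,0,4],[0,0,9],[0,0,14],[0,0,18],[0,0,18]], "turn": [0,0,0,0,0,0,0,0,0], "grip": [0.6,0.3,0.2,0.2,0.2,0.2,0.2,0.2,0.2]}}

```text
time_s: 5.65
position: [0.5993, -0.2147, 0.2656]
tcp_rot: [[-0.081, 0.997, 0.006], [0.997, 0.081, -0.004], [-0.004, 0.006, -1.0]]
force: [0.6, 0.2, -0.9]
opening: 0.798
grasp_force: 0.0
```

Call:
{"api": "jog_arm", "payload": {"delta_pos": [[-1,4.5,0],[-2,9,0],[-3.5,15,0],[-5,20.5,0],[-6,26,0],[-7.5,31,0],[-9,37,0],[-10,42,0],[-11.5,47.5,0],[-12.5,51.5,0],[-12.6,52.4,0],[-12.6,52.4,0]], "turn": [0,0,0,0,0,0,0,0,0,0,0,0], "grip": [0.2,0.2,0.2,0.2,0.2,0.2,0.2,0.2,0.2,0.2,0.2,0.2]}}

```text
time_s: 7.15
position: [0.471, 0.31, 0.2607]
tcp_rot: [[-0.083, 0.997, -0.002], [0.997, 0.083, -0.002], [-0.001, -0.002, -1.0]]
force: [-0.3, 0.2, 0.5]
opening: 0.799
grasp_force: 0.0
```

```bash
python3 - <<'E'
from h import *
t=capture("top");s=capture("side");print(read_state()["position"])
im=np.hstack([crop(t,404,198,25,8),crop(s,365,160,25,8)])
cv2.imwrite("pics/z3.png",im)
E
```

```text
[0.47167211 0.30897617 0.26124944]
```

View pics/z3.png

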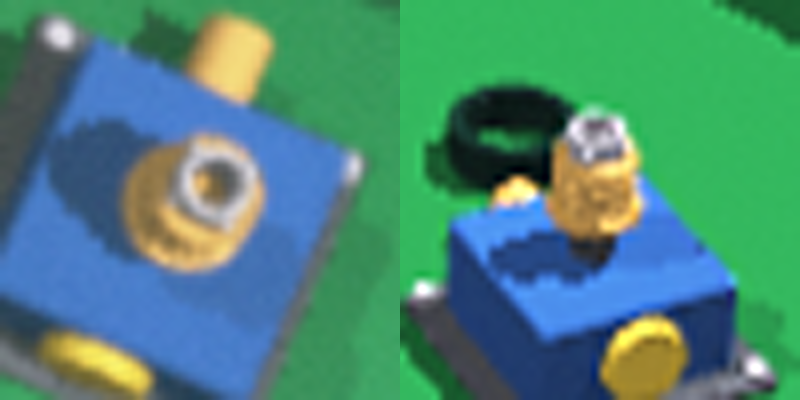

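The sleeve is caught back: the steel socket is bare above the brass in both views, mouth at about (405,195) in the top view. Next I'll take the gauge.

Call:
{"api": "jog_arm", "payload": {"delta_pos": [[0,0,-5],[0,0,-10],[0,0,-14],[0,0,-17],[0,0,-19],[0,0,-20.2],[0,0,-20.2],[0,0,-20.2],[0,0,-20.2],[0,0,-20.2],[0,0,-20.2]], "turn": [0,0,0,0,0,0,0,0,0,0,0], "grip": [0.2,0.2,0.2,0.2,0.2,0.2,0.2,0.4,1,1,1]}}

```text
time_s: 8.62
position: [0.4715, 0.3104, 0.0607]
tcp_rot: [[-0.082, 0.997, 0.0], [0.997, 0.082, 0.0], [0.0, 0.0, -1.0]]
force: [-1.0, 0.5, 4.2]
opening: 0.52
grasp_force: 30.0
```

Call:
{"api": "jog_arm", "payload": {"delta_pos": [[0,0,1],[0,0,2.5],[0,0,5],[0,0,9],[0,0,13],[0,0,17],[0,0,20],[0,0,20],[0,0,20]], "turn": [0,0,0,0,0,0,0,0,0], "grip": [1,1,1,1,1,1,1,1,1]}}

```text
time_s: 9.75
position: [0.4706, 0.3098, 0.2591]
tcp_rot: [[-0.081, 0.997, -0.002], [0.997, 0.081, -0.001], [-0.001, -0.002, -1.0]]
force: [0.2, -0.1, -3.7]
opening: 0.521
grasp_force: 30.0
```

Call:
{"api": "jog_arm", "payload": {"delta_pos": [[1,-4.5,0],[2,-9,0],[3.5,-15,0],[5,-20.5,0],[6,-26,0],[7.5,-31,0],[9,-37,0],[10,-42,0],[11.5,-47.5,0],[12.4,-51.5,0],[12.6,-52.4,0],[12.6,-52.4,0]], "turn": [0,0,0,0,0,0,0,0,0,0,0,0], "grip": [1,1,1,1,1,1,1,1,1,1,1,1]}}

```text
time_s: 11.25
position: [0.5966, -0.2134, 0.2579]
tcp_rot: [[-0.08, 0.997, -0.004], [0.997, 0.08, 0.003], [0.003, -0.003, -1.0]]
force: [-0.8, -0.3, -2.1]
opening: 0.521
grasp_force: 30.0
```

```bash
python3 - <<'E'
from h import *
t=capture("top");s=capture("side");st=read_state();print(st["position"],st["force"],st["opening"])
u,v=map(int,proj(s,[.598,-.2145,.17]));print(u,v)
im=np.hstack([t["color"][150:250,350:450],s["color"][v-50:v+50,u-50:u+50]])
cv2.imwrite("pics/z4.png",cv2.resize(im,(800,400),interpolation=cv2.INTER_CUBIC))
E
```

```text
[ 0.59678352 -0.212016    0.25885652] [ 1.01818512 -0.68666289 -2.01170332] 0.5238301703282724
365 139
```

View pics/z4.png

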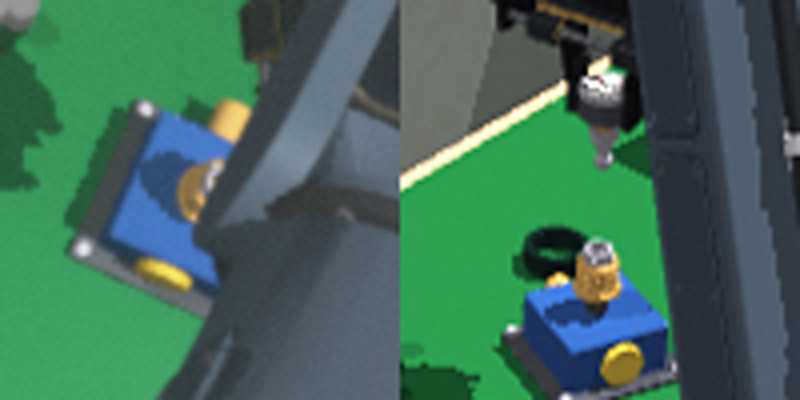

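The gauge hangs upright in the fingers above the coupler. In the side crop the tip is at (602,165) and the mouth at (600,248), so they are nearly aligned. I'll go lower and look again.

Call:
{"api": "jog_arm", "payload": {"delta_pos": [[0.1,0,-3],[0.1,0,-5.5],[0.1,0,-7],[0.1,0,-7.4],[0.1,0,-7.4],[0.1,0,-7.4]], "turn": [0,0,0,0,0,0], "grip": [1,1,1,1,1,1]}}

```text
time_s: 12.1
position: [0.5994, -0.214, 0.1872]
tcp_rot: [[-0.082, 0.997, 0.002], [0.997, 0.082, -0.001], [-0.001, 0.002, -1.0]]
force: [-0.3, -0.1, -2.1]
opening: 0.526
grasp_force: 30.0
```

```bash
python3 - <<'E'
from h import *
s=capture("side");t=capture("top");st=read_state();print(st["position"],st["force"],st["opening"])
im=np.hstack([cv2.resize(t["color"][165:215,380:430],(400,400),interpolation=cv2.INTER_CUBIC),crop(s,365,142,25,8)])
cv2.imwrite("pics/z5.png",im)
E
```

```text
[ 0.59916723 -0.21402795  0.18701709] [ 0.39024919  0.23884152 -2.98460871] 0.5223286846260332
```

View pics/z5.png

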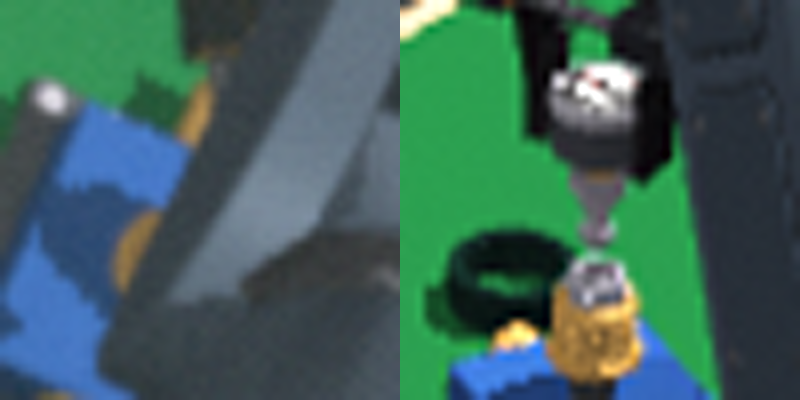

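The tip at (597,235) sits directly over the mouth at (598,270). I'll descend gently.

Call:
{"api": "jog_arm", "payload": {"delta_pos": [[-0.05,0,-0.5],[-0.05,0,-1],[-0.05,0,-1.5],[-0.05,0,-1.8],[-0.05,0,-2.1],[-0.05,0,-2.1]], "turn": [0,0,0,0,0,0], "grip": [1,1,1,1,1,1]}}

```text
time_s: 12.95
position: [0.598, -0.2137, 0.1647]
tcp_rot: [[-0.081, 0.997, -0.001], [0.997, 0.081, 0.0], [0.0, -0.001, -1.0]]
force: [-0.3, -0.7, -2.4]
opening: 0.519
grasp_force: 30.0
```

Tip is at about 0.114 with no contact yet.

Call:
{"api": "jog_arm", "payload": {"delta_pos": [[0,0,-0.2],[0,0,-0.4],[0,0,-0.6],[0,0,-0.6]], "turn": [0,0,0,0], "grip": [1,1,1,1]}}

```text
time_s: 13.45
position: [0.598, -0.2137, 0.1588]
tcp_rot: [[-0.081, 0.997, -0.0], [0.997, 0.081, 0.0], [0.0, -0.0, -1.0]]
force: [0.3, -0.3, -2.5]
opening: 0.525
grasp_force: 30.0
```

Call:
{"api": "jog_arm", "payload": {"delta_pos": [[0,0,-0.2],[0,0,-0.4],[0,0,-0.4]], "turn": [0,0,0], "grip": [1,1,1]}}

```text
time_s: 13.82
position: [0.5984, -0.2139, 0.1555]
tcp_rot: [[-0.081, 0.997, 0.001], [0.997, 0.081, -0.0], [-0.0, 0.001, -1.0]]
force: [0.5, -0.0, 1.1]
opening: 0.52
grasp_force: 30.0
```

Call:
{"api": "jog_arm", "payload": {"delta_pos": [[0,0,-0.1],[0,0,-0.2],[0,0,-0.2]], "turn": [0,0,0], "grip": [1,1,1]}}

```text
time_s: 14.2
position: [0.5984, -0.2139, 0.1535]
tcp_rot: [[-0.081, 0.997, 0.001], [0.997, 0.081, -0.0], [-0.001, 0.001, -1.0]]
force: [-0.4, 1.5, 2.7]
opening: 0.522
grasp_force: 30.0
```

Call:
{"api": "jog_arm", "payload": {"delta_pos": [[0,0,-0.1],[0,0,-0.2],[0,0,-0.2]], "turn": [0,0,0], "grip": [1,1,1]}}

```text
time_s: 14.58
position: [0.5984, -0.2139, 0.1515]
tcp_rot: [[-0.082, 0.997, 0.001], [0.997, 0.082, -0.001], [-0.001, 0.001, -1.0]]
force: [-1.4, -0.0, 5.6]
opening: 0.518
grasp_force: 30.0
```

Call:
{"api": "jog_arm", "payload": {"delta_pos": [[0,0,-0.05],[0,0,-0.1],[0,0,-0.15],[0,0,-0.15]], "turn": [0,0,0,0], "grip": [1,1,1,1]}}

```text
time_s: 15.08
position: [0.5984, -0.214, 0.1504]
tcp_rot: [[-0.082, 0.997, 0.001], [0.997, 0.082, -0.001], [-0.001, 0.001, -1.0]]
force: [-1.4, -0.6, 7.5]
opening: 0.52
grasp_force: 30.0
```

```bash
python3 - <<'E'
from h import *
s=capture("side");st=read_state();print(st["position"],st["force"],st["opening"])
cv2.imwrite("pics/z6.png",crop(s,365,150,25,8))
E
```

```text
[ 0.59841771 -0.21397446  0.1503764 ] [-1.39276194  0.56856107  6.87415575] 0.5190913369715783
```

View pics/z6.png

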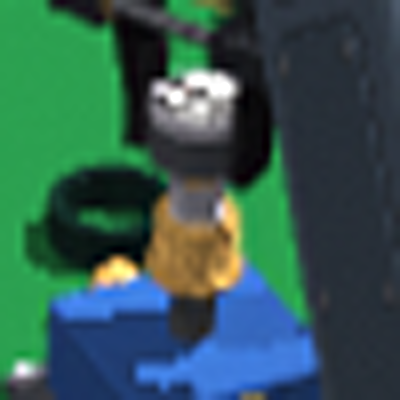

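The gauge is seated with its collar just above the brass at about row 190. The pipe top at about row 295 suggests the sleeve may already be up. I'll check numerically.

```bash
python3 - <<'E'
from h import *
now=capture("side")["color"]; f=cv2.imread("pics/side0.png")
z3=cv2.resize(cv2.imread("pics/z3.png")[:,400:],(50,50),interpolation=cv2.INTER_AREA)
for n,i in (("fwd",f[135:185,340:390]),("back",z3),("now",now[135:185,340:390])):
    h=cv2.cvtColor(i,cv2.COLOR_BGR2HSV); m=(h[...,0]>8)&(h[...,0]<28)&(h[...,1]>90)&(h[...,2]>60)
    m[:,:18]=0;m[35:]=0; print(n,[(r+135,int(m[r].sum())) for r in range(50) if m[r].any()])
E
```

```text
fwd [(148, 1), (149, 3), (150, 3), (151, 3), (152, 5), (153, 10), (154, 11), (155, 10), (156, 12), (157, 12), (158, 12), (159, 11), (160, 9), (161, 5)]
back [(153, 2), (154, 3), (155, 7), (156, 10), (157, 10), (158, 10), (159, 10), (160, 11), (161, 11), (162, 10), (163, 7), (164, 5)]
now [(147, 1), (149, 1), (150, 3), (151, 3), (152, 5), (153, 11), (154, 11), (155, 10), (156, 12), (157, 12), (158, 12), (159, 11), (160, 9), (161, 5)]
```

The sleeve profile matches forward exactly, so it has snapped up. I'll let go and withdraw.

Call:
{"api": "jog_arm", "payload": {"delta_pos": [[0,0,0.1],[0,0,0.1],[0,0,0.1],[0,0,0.1],[0,0,0.1],[0,0,3],[0,0,7],[0,0,12],[-3,5,14],[-6,10,14],[-9,15,14],[-9,15,14]], "turn": [0,0,0,0,0,0,0,0,0,0,0,0], "grip": [1,0.4,0.2,0.2,0.2,0.2,0.2,0.2,0.2,0.2,0.2,0.2]}}

```text
time_s: 16.68
position: [0.505, -0.0602, 0.2896]
tcp_rot: [[-0.085, 0.996, -0.003], [0.996, 0.085, 0.002], [0.002, -0.002, -1.0]]
force: [0.1, -0.7, 0.1]
opening: 0.798
grasp_force: 0.0
```

```bash
python3 - <<'E'
from h import *
s=capture("side");t=capture("top");st=read_state();print(st["position"],st["force"],st["opening"])
cv2.imwrite("pics/z7.png",np.hstack([crop(t,404,190,25,8),crop(s,365,150,25,8)]))
E
```

```text
[ 0.50844489 -0.06350006  0.28999213] [ 0.50390002 -0.05731054  0.39242582] 0.8000666386937305
```

View pics/z7.png

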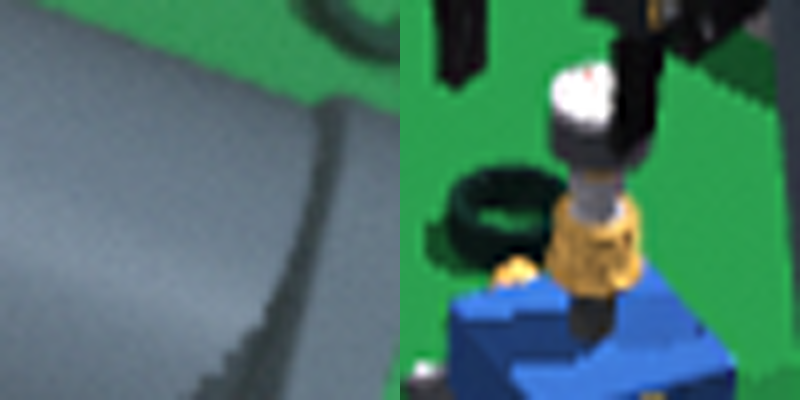

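The gauge stands upright in the coupler with the sleeve up and its dial near (585,92). The gripper is clear of it and only occludes it in this view. I'll let it settle and hand in.

Call:
{"api": "jog_arm", "payload": {"delta_pos": [[0,5,2],[0,8,2],[0,8,2],[0,8,2]], "turn": [0,0,0,0], "grip": [0.2,0.2,0.2,0.2]}}

```text
time_s: 17.27
position: [0.509, 0.015, 0.3093]
tcp_rot: [[-0.081, 0.997, 0.0], [0.997, 0.081, -0.001], [-0.001, -0.0, -1.0]]
force: [-0.2, -0.5, -0.1]
opening: 0.803
grasp_force: 0.0
```

```bash
python3 -c "
from rig import *
print(hand_in())"
```

```text
the job is handed in; nothing more can be done
None
```

The gauge is upright in the coupler with the sleeve snapped back up and the gripper clear; wrist-force readings while pressing it in stayed around 10 N, and the job was handed in at about 17 s (no verdict was returned).

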